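Roll a hexagonal post mark-up and slide it under the pointer

ROBOT

A 7-joint arm with a two-finger parallel gripper is mounted at the origin on the work surface; the furniture and walls round the work are solid. World frame = base frame: x ahead of the robot, y to its left, z up, the work surface at z = 0. Lengths are in m, angles in rad, forces in N, time in s.
With the tool pointing down it reaches from about 0.4 to 0.85 m from the base axis. Payload 4.5 kg.
Tool frame: the origin (TCP) lies at the very end of the fingers, on their centre line; the grasp point (between the pads) lies 19 mm behind it; z points along the fingers, y is the line along which they close (so a half turn about z gives the same grasp; the last joint's range is limited). The gripper opens to 88 mm and grips with 3 to 60 N. Pads are 18 mm wide; open, the fingers measure 123 mm over their backs; the gripper's body (75 mm by 187 mm) begins 45 mm behind the grasp point.
Start: joints at [-1.087, 0.689, -0.195, 1.565, 0.157, 0.902, -0.215], TCP at [0.272, 0.563, 0.239] pointing down, gripper open.
Joint ranges: [-3.01, 3.01], [-0.46, 2.08], [-1.47, 1.51], [0.13, 2.56], [-1, 4.14], [0.04, 2.09], [-2.66, 2.66]. Speed limits (rad/s): [2.57, 2.57, 3.14, 3.14, 3.14, 3.14, 3.14].

INTERFACE

Orientations are given as [roll, pitch, yaw] about the fixed x, y, z axes, in that order (R = Rz(yaw) Ry(pitch) Rx(roll)).
In Python, from bench import robot, eyes, ticket gives the robot as it stands. The module is installed in compiled form; this text tells all that it offers.
- The arm moves only by the shell command python3 -m pendant 'ROWS' [OPENING]. ROWS is JSON, a list of rows, each an object of numbers: "x", "y", "z": the shift along the tool's x, y, z in mm; "twist": the turn about the tool's z in rad. A call has 1 to 20 rows; each row is the pose to reach, as a shift and turn from the pose commanded when the call began, along the tool's axes at that moment; what a row does not reach only later rows make up. A row lasts 1/8 s, in which the tool goes at most 62.5 mm and 10.7 degrees, less where a joint would pass 70% of its speed; a pose out of reach is approached as far as the arm can. A call with a gripper value outside its range is refused whole. OPENING is the opening in per cent of the stroke, from 0 (shut) to 100 (fully open), set as the call begins (- or left out, the last holds). The fingers move at their own pace and stop on an object; the grip force is fixed at half the most. Time passes only in rows, so rows that repeat a pose let the fingers close. It gives the time, the measured TCP pose, the force, the opening and the grip force at its end, in the units of the state.
- robot.sense(): the state, without advancing time (a new reading comes with each control period).
- eyes.camera(name): name is "scene" or "top" or "wrist"; returns the picture (384x512x3 uint8, red, green, blue); there is no depth.
- eyes.camera_params(name): a dict with "camera_matrix" (3x3 intrinsics, pixels), "camera_from_world" (4x4, takes a point from world to camera coordinates). Camera axes: x right, y up, looking along -z (the intrinsics and any distortion apply to the point x, -y, -z); pixel columns grow to the right and rows downward; lengths in m; the calibration is good to about 2 mm. A picture is of the moment at which its call begins: read the wrist's pose just before it. camera_params takes no time and is no camera call; for the wrist camera it gives the pose at the moment of the call.
- ticket.close_job(): hands the job in; it is judged then, once.
The state is a dict: "t": time; "q": joint angles; "qvel": joint speeds; "tau": joint torques, N m; "position": TCP position; "ee_rot": TCP orientation; "wrist_force": force on the tool from outside, world axes, zero at the start; "wrist_torque": the same for the moment, N m; "finger_gap": opening from 0.0 (shut) to 1.0 (fully open); "gripper_force": force on a finger pad.
Only numpy, scipy, OpenCV 4.12 (cv2) and the standard library are available. Lean on these libraries where they do the work, as an engineer would, in place of code of your own. Each camera call takes 0.05 s, during which the arm holds its last target. There are 200 camera calls.

TASK

Roll the dark hexagonal wooden post away from you over its edges, one face at a time and without lifting it clear of the two wooden ribs it lies on, until the face with the white-and-red mark is on top and the post lies up against the two end stops; let it down on each face, do not let it tumble. Then slide the carriage by its red knob until the mark stands right under the tip of the brass pointer, and let go, leaving the things standing round about where they are.

Things in the scene. Friction and masses are not known exactly. Their poses are not given: they have to be found in the camera images.
- station: Marking-out slide, fixed: blue base plate 170x480 mm with two round rails. Origin on the bench, z up; x points away from the robot (give or take the slide's yaw), y runs along the rails to the robot's left. The aluminium carriage (160 mm in x, 190 in y, top face 36 mm above the bench) rides on it, its middle at x = 0, y = -100 mm + joint carriage.
- carriage (a joint): Travel of the carriage in m along the station's +y; 0 at the start (its end), at most 0.24. It stays where it is left; about 3 N move it.
- stop_line (a point): On the carriage, half-way between two upright stops 14 mm wide, at their face, 62 mm above the bench. Two wooden ribs 14 mm wide run from the stops 140 mm towards -x (the robot), at 60 mm either side in y, tops 62 mm above the bench; 106 mm between them is open 26 mm deep, room for a finger under the post's sides. The stops rise 40 mm above the ribs. Axes as the station's.
- carriage_knob (a point): Middle of the upright round red knob on the carriage's tongue, 102 mm above the bench: 26 mm across, its top 14 mm above this point, its underside 22 mm below. It stands 160 mm from the carriage's middle towards -y, and moves with the carriage.
- post_center (a point): Centre of the loose dark hexagonal wooden post: 56 mm across flats, 64.7 across corners, faces 32.3 wide, 150 long, 0.2 to 0.4 kg. y = its length (along the station's y), z = outward normal of the marked face. Lying on a face its centre is 28 mm above the rib tops (90 above the bench), lying against the stops 32.3 mm in front of stop_line. Its side faces lean 30 degrees from vertical.
- post_mark (a point): The mark, a white disc 22 mm across with a red spot, mid-width on the marked face, 45 mm from the post's middle towards +y; axes as post_center. At the start this face looks towards the robot and 30 degrees downward, hidden from above: two faces rolled away from the robot (each moves the post 32.3 mm) bring it on top, with 3 to 12 mm left to the stops.
- pointer_tip (a point): Tip of the fixed brass pointer, 128 mm above the bench, hanging from an arm that comes from a steel column behind the slide. Its line along the slide is that of a post lying against the stops. At the start it is 145 to 225 mm from the mark towards +y. The post passes 10 mm beneath it.
- wax_tin: Bystander: tan tin with a black lid, 67 mm across, 64 tall; origin under its middle, on the bench.
- try_square: Bystander: try square with a wooden stock, 115x180 mm, lying flat; origin under its middle, on the bench.
- tweeter_1: Bystander: black round tweeter with a grey dome, 76 mm across, 37 tall; origin under its middle, on the bench.
Mind the look-alikes: they are no part of the job. Of the things that look like the part that bears pointer_tip, the larger one is meant.

How it is judged:
By the outcome, as a careful person would: the job done as asked, in the order asked, and still so for the second after the job is handed in, with the robot touching nothing.
It also fails if it takes over 69 s, if anything falls off the work surface, if the arm or the gripper's body presses on something with over 40 N, if the wrist force passes 120 N, or if a joint passes its speed limit or range.

## Working session

There is one attempt and no reset: what is moved stays moved. The work goes in short steps, Python scripts to look and compute and a shell command to move; the robot and the scene stay as the last step left them, time stands still between calls to the robot, and variables do not carry over. Pictures are saved under pics/ and viewed, at most 10 in all, crops included, and the job is handed in when it is done.

```bash
mkdir -p pics; cat > h.py <<'E'
import numpy as np, cv2
from bench import robot, eyes, ticket
def snap(n,f):
    im=eyes.camera(n); cv2.imwrite('pics/'+f,im[:,:,::-1]); return im
def ray(n,u,v):
    p=eyes.camera_params(n);K=np.array(p["camera_matrix"]);T=np.array(p["camera_from_world"])
    d=np.linalg.inv(K)@[u,v,1]; d=np.array([d[0],-d[1],-d[2]])
    R=T[:3,:3]; return -R.T@T[:3,3], R.T@d
def onz(n,u,v,z):
    c,d=ray(n,u,v); return c+d*(z-c[2])/d[2]
def proj(n,P):
    p=eyes.camera_params(n);K=np.array(p["camera_matrix"]);T=np.array(p["camera_from_world"])
    c=T[:3,:3]@P+T[:3,3]; q=K@[c[0],-c[1],-c[2]]; return q[:2]/q[2]
E
python3 - <<'E'
from h import *
a=snap('top','t0.png');b=snap('scene','s0.png')
s=robot.sense();print(s)
for n in('top','scene','wrist'):
    c,d=ray(n,256,192);print(n,c,d)
E
```

```text
{'t': 0.1, 'q': array([-1.08719995,  0.68990652, -0.19450167,  1.56624676,  0.15728114,
        0.90251743, -0.21512338]), 'qvel': array([-1.63493052e-03, -1.73953546e-03, -1.67401768e-03, -4.64310012e-03,
        3.90270455e-04,  1.51406096e-03, -3.95242075e-05]), 'tau': array([-3.26452318e-03, -5.28500283e+01, -1.27124280e+00, -1.53840601e+01,
       -5.24720061e-02,  1.99137976e-03,  4.42773251e-05]), 'position': array([0.27153212, 0.56228987, 0.23798398]), 'ee_rot': array([-3.13990680e+00,  1.22658543e-04,  2.69182423e+00]), 'wrist_force': array([-0.20348582,  1.05848648, -0.16662276]), 'wrist_torque': array([-0.01817102,  0.01578835, -0.00227158]), 'gripper_force': 0.0, 'finger_gap': 1.0017100852341148}
top [0.29267145 0.09605623 1.28079492] [ 0.2116393  -0.02186619 -0.97716466]
scene [ 0.1323058  -0.60393595  0.5357787 ] [ 0.44674397  0.75767591 -0.47577843]
wrist [0.21018486 0.59252175 0.38426338] [ 0.23210638 -0.11249956 -0.96618736]
```

View pics/t0.png

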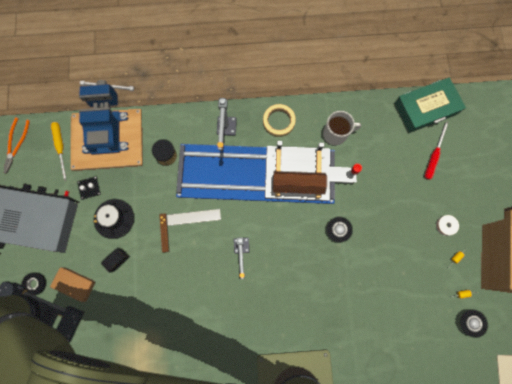

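View pics/s0.png

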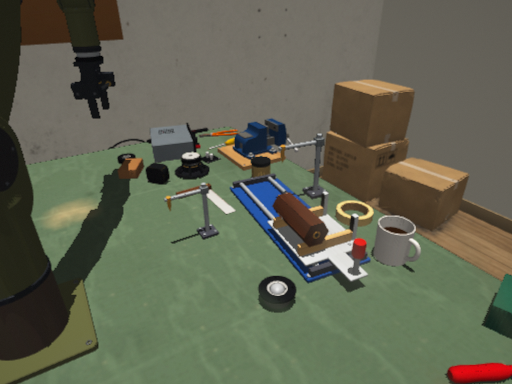

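The top view shows the slide at about (178–335, 145–202), the post at (300,183), the knob at (357,169) and the larger pointer's arm at (222,100–155). A smaller look-alike pointer stands at (241,260). I'll zoom in on the slide.

```bash
python3 - <<'E'
from h import *
a=cv2.imread('pics/t0.png');cv2.imwrite('pics/t0c.png',cv2.resize(a[90:220,170:370],None,fx=4,fy=4,interpolation=cv2.INTER_CUBIC))
hsv=cv2.cvtColor(a,cv2.COLOR_BGR2HSV)
m=cv2.inRange(hsv,(100,150,60),(125,255,255));m[:,:170]=0;m[:,345:]=0
c=max(cv2.findContours(m,0,1)[0],key=cv2.contourArea);r=cv2.minAreaRect(c);print('base',r,[onz('top',*p,.012).round(3) for p in cv2.boxPoints(r)])
m=cv2.inRange(hsv,(0,60,30),(15,200,110));m[:165]=0;m[202:]=0;m[:,:265]=0;m[:,335:]=0
c=max(cv2.findContours(m,0,1)[0],key=cv2.contourArea);r=cv2.minAreaRect(c);print('post',r,[onz('top',*p,.1).round(3) for p in cv2.boxPoints(r)])
m=cv2.inRange(hsv,(0,180,120),(6,255,255));m[:150]=0;m[185:]=0;m[:,:340]=0;m[:,375:]=0
print('knob',onz('top',*cv2.minAreaRect(cv2.findNonZero(m))[0],.11))
print('tip',onz('top',221,151,.128))
E
```

```text
base ((223.68460083007812, 170.47691345214844), (81.25886535644531, 26.01915168762207), 2.337306022644043) [array([0.616, 0.288, 0.012]), array([0.698, 0.282, 0.012]), array([0.669, 0.033, 0.012]), array([0.587, 0.043, 0.012])]
post ((297.70654296875, 188.83807373046875), (53.54928970336914, 15.676864624023438), 11.53462028503418) [array([0.548, 0.03 , 0.1  ]), array([0.592, 0.018, 0.1  ]), array([ 0.549, -0.127,  0.1  ]), array([ 0.506, -0.113,  0.1  ])]
knob [ 0.59428725 -0.219244    0.11      ]
tip [0.66725754 0.15928143 0.128     ]
```

View pics/t0c.png

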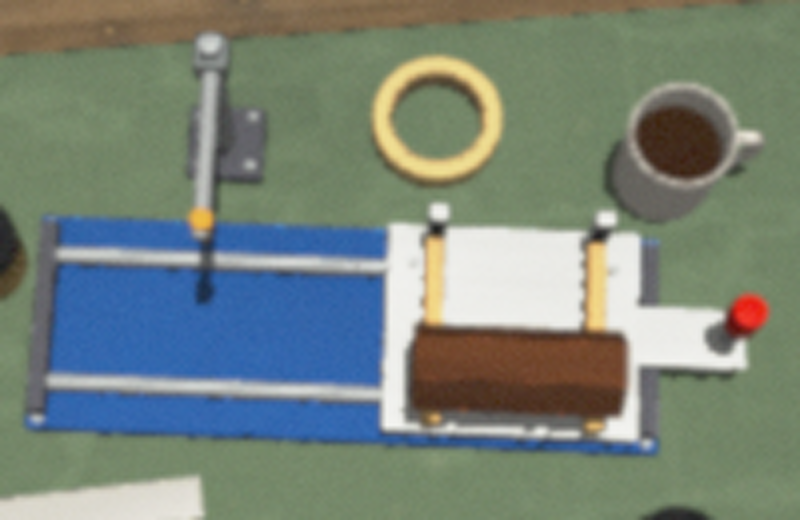

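The zoomed crop shows the base corners at (42,215), (660,240), (657,455) and (27,428). The post spans (412–627, 325–417), the pointer tip is at (201,222), the stops are at (440,215) and (606,222), and the knob is at (748,315).

```bash
python3 - <<'E'
from h import *
f=lambda u,v,z:onz('top',u/4+170-.4,v/4+90-.4,z).round(4)
B=[f(42,215,.012),f(660,240,.012),f(657,455,.012),f(27,428,.012)];print(B)
for p in B: pass
e=(B[0]-B[1]+B[3]-B[2]);yaw=np.arctan2(-e[0],e[1]);print('yaw',yaw,'len',np.linalg.norm(e)/2)
Rt=np.array([[np.cos(yaw),np.sin(yaw)],[-np.sin(yaw),np.cos(yaw)]]);o=sum(B)[:2]/4
def g(n,u,v,z):
    p=f(u,v,z);print(n,p,'st',(Rt@(p[:2]-o)).round(4))
print('o',o)
g('tip',201,222,.128);g('knobtop',748,310,.116)
g('stopL',440,212,.102);g('stopR',606,220,.102)
g('postTL far top',418,329,.118);g('postTR',625,337,.118)
g('post edge near(top)L',414,378,.118);g('post edge near R',624,388,.118);g('post near silhouette L',412,408,.090);g('R',620,416,.090)
g('ribL far',432,240,.062);g('ribR far',598,243,.062);g('ribL near',430,422,.062);g('ribR near',594,430,.062)
g('carr',390,225,.036);g('carr',383,430,.036);g('carr',640,234,.036);g('carr',638,441,.036)
E
```

```text
[array([0.7394, 0.2909, 0.012 ]), array([ 0.6829, -0.1847,  0.012 ]), array([ 0.5151, -0.163 ,  0.012 ]), array([0.5714, 0.3087, 0.012 ])]
yaw -0.11851722021496784 len 0.47699610323355895
o [0.6272   0.062975]
tip [0.6849 0.1615 0.128 ] st [0.0456 0.1047]
knobtop [ 0.5951 -0.2174  0.116 ] st [ 0.0013 -0.2822]
stopL [ 0.6882 -0.0093  0.102 ] st [ 0.0691 -0.0646]
stopR [ 0.6731 -0.1278  0.102 ] st [ 0.0681 -0.184 ]
postTL far top [0.5983 0.0151 0.118 ] st [-0.023 -0.051]
postTR [ 0.5816 -0.1287  0.118 ] st [-0.0226 -0.1957]
post edge near(top)L [0.5634 0.0209 0.118 ] st [-0.0584 -0.0493]
post edge near R [ 0.5453 -0.124   0.118 ] st [-0.0592 -0.1953]
post near silhouette L [0.5482 0.0223 0.09  ] st [-0.0736 -0.0497]
R [ 0.5313 -0.1242  0.09  ] st [-0.0731 -0.1972]
ribL far [ 0.6803 -0.005   0.062 ] st [ 0.0608 -0.0612]
ribR far [ 0.6687 -0.1276  0.062 ] st [ 0.0637 -0.1843]
ribL near [0.5429 0.0084 0.062 ] st [-0.0773 -0.0642]
ribR near [ 0.528  -0.1094  0.062 ] st [-0.0781 -0.1829]
carr [0.7029 0.0236 0.036 ] st [ 0.0798 -0.0301]
carr [0.5448 0.0418 0.036 ] st [-0.0793 -0.0308]
carr [ 0.6814 -0.1649  0.036 ] st [ 0.0808 -0.2199]
carr [ 0.5224 -0.1453  0.036 ] st [-0.0794 -0.2192]
```

```bash
python3 -m pendant '[{"x":-60,"y":-50,"twist":0.18},{"x":-120,"y":-95,"twist":0.36},{"x":-170,"y":-135,"twist":0.54},{"x":-215,"y":-170,"twist":0.71},{"x":-265,"y":-210,"twist":0.89},{"x":-310,"y":-245,"twist":1.06},{"x":-360,"y":-285,"twist":1.24},{"x":-405,"y":-320,"twist":1.24},{"x":-450,"y":-355,"twist":1.24},{"x":-500,"y":-395,"twist":1.24},{"x":-538,"y":-426,"twist":1.24},{"x":-538,"y":-426,"twist":1.24},{"x":-538,"y":-426,"twist":1.24}]' 100
python3 - <<'E'
from h import *
s=robot.sense();print(s['position'],s['ee_rot'],s['q'].round(2),s['wrist_force'])
snap('wrist','w1.png')
E
```

```text
[0.27153212 0.56228987 0.23798398] [-3.13990680e+00  1.22658543e-04  2.69182423e+00] [-1.09  0.69 -0.19  1.57  0.16  0.9  -0.22] [-0.20348582  1.05848648 -0.16662276]validation failed for argument at $[0]...
```

View pics/w1.png

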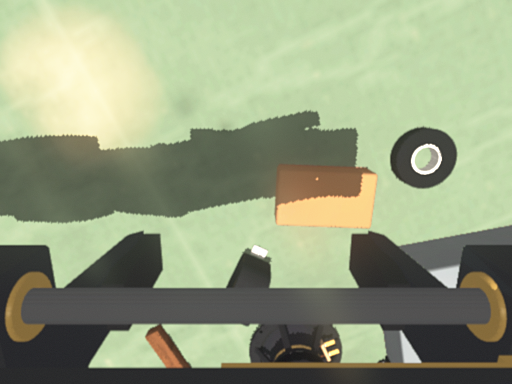

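The move was refused, so this wrist view is from the start pose: fingers along the bottom edge, bench clutter beyond. I'll retry with every key filled in.

```bash
python3 -m pendant '[{"x":-60,"y":-50,"z":0,"twist":0.18},{"x":-120,"y":-95,"z":0,"twist":0.36},{"x":-170,"y":-135,"z":0,"twist":0.54},{"x":-215,"y":-170,"z":0,"twist":0.71},{"x":-265,"y":-210,"z":0,"twist":0.89},{"x":-310,"y":-245,"z":0,"twist":1.06},{"x":-360,"y":-285,"z":0,"twist":1.24},{"x":-405,"y":-320,"z":0,"twist":1.24},{"x":-450,"y":-355,"z":0,"twist":1.24},{"x":-500,"y":-395,"z":0,"twist":1.24},{"x":-538,"y":-426,"z":0,"twist":1.24},{"x":-538,"y":-426,"z":0,"twist":1.24},{"x":-538,"y":-426,"z":0,"twist":1.24}]' 100
python3 - <<'E'
from h import *
s=robot.sense();print(s['t'],s['position'],s['ee_rot'],s['q'].round(2),s['wrist_force'])
snap('wrist','w2.png')
E
```

```text
t: 1.78
position: [0.5705, -0.054, 0.2383]
ee_rot: [-3.14, -0.001, 1.452]
wrist_force: [0.6, 0.4, -0.2]
finger_gap: 0.994
gripper_force: 0.0
1.775 [ 0.57050731 -0.0539533   0.23827711] [-3.14027796e+00 -9.70173593e-04  1.45191161e+00] [-0.03  0.62  0.08  1.73 -0.06  0.79 -0.04] [ 0.56368547  0.44349302 -0.16121798]
```

View pics/w2.png

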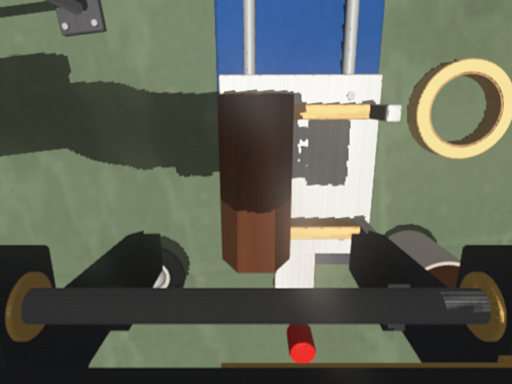

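The wrist view shows the post at columns 218–296 between the fingers, well centred and parallel. The far stop's face is at about (371,112), and both ribs are visible at (300–370, 112) and (292–358, 232).

```bash
python3 - <<'E'
from h import *
s=robot.sense();y=s['ee_rot'][2];ex=np.array([np.sin(y),-np.cos(y)]);ey=np.array([np.cos(y),np.sin(y)])
def g(n,u,v,z):
    p=onz('wrist',u,v,z)[:2]-s['position'][:2];print(n,'toolY %.1f toolX %.1f'%(1e3*p@ex,1e3*p@ey))
g('nearcorner',219,150,.09);g('farcorner',295,150,.09);g('stopface',371,112,.062);g('stopface2',359,232,.062)
g('postend+',256,92,.1);g('rib+',330,112,.062);g('rib-',330,232,.062);g('knob',302,350,.116)
E
```

```text
nearcorner toolY -32.4 toolX 27.4
farcorner toolY 33.7 toolX 27.4
stopface toolY 106.1 toolX 58.8
stopface2 toolY 104.6 toolX -59.8
postend+ toolY -0.3 toolX 75.4
rib+ toolY 68.2 toolX 58.8
rib- toolY 75.1 toolX -59.8
knob toolY 43.1 toolX -156.8
```

```bash
python3 -m pendant '[{"x":0,"y":0,"z":50,"twist":0},{"x":0,"y":0,"z":100,"twist":0},{"x":0,"y":0,"z":140,"twist":0},{"x":0,"y":0,"z":160,"twist":0},{"x":0,"y":0,"z":173,"twist":0},{"x":0,"y":0,"z":173,"twist":0}]' 100 && python3 -m pendant '[{"x":0,"y":0,"z":0,"twist":0},{"x":0,"y":1,"z":0,"twist":0},{"x":0,"y":3,"z":0,"twist":0},{"x":0,"y":3,"z":0,"twist":0}]' 80
```

```text
t: 2.58
position: [0.5706, -0.0534, 0.0654]
ee_rot: [-3.14, -0.001, 1.454]
wrist_force: [-0.3, -0.5, 1.0]
finger_gap: 0.999
gripper_force: 0.0
t: 3.08
position: [0.5743, -0.0551, 0.066]
ee_rot: [3.141, -0.0, 1.452]
wrist_force: [-0.2, -0.2, -1.0]
finger_gap: 0.802
gripper_force: 0.0
```

```bash
python3 -m pendant '[{"x":0,"y":1,"z":0,"twist":0},{"x":0,"y":2,"z":-1,"twist":0},{"x":0,"y":3,"z":-3,"twist":0},{"x":0,"y":5,"z":-5,"twist":0},{"x":0,"y":6,"z":-7,"twist":0},{"x":0,"y":8,"z":-9,"twist":0},{"x":0,"y":8,"z":-9,"twist":0}]' 80
python3 - <<'E'
from h import *
snap('wrist','w3.png')
E
```

```text
t: 3.95
position: [0.5824, -0.0561, 0.075]
ee_rot: [3.141, -0.0, 1.452]
wrist_force: [-1.3, -0.1, -0.2]
finger_gap: 0.8
gripper_force: 0.5
```

View pics/w3.png

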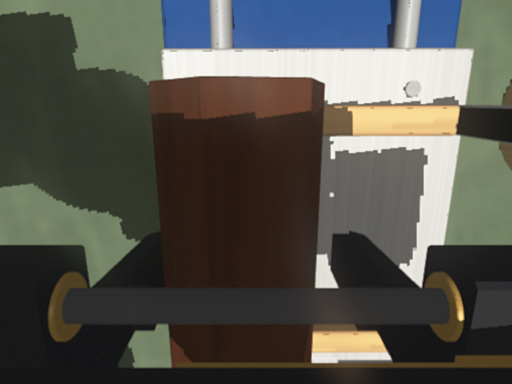

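The wrist view shows the near upper face (150–195) wider than the far one (305–325), so the post is tipping away at about 12°. Next I'll go on to about 20° and close in on it.

```bash
python3 -m pendant '[{"x":0,"y":2,"z":-2,"twist":0},{"x":0,"y":3,"z":-4,"twist":0},{"x":0,"y":4,"z":-5,"twist":0},{"x":0,"y":4,"z":-5,"twist":0}]' 80; python3 -m pendant '[{"x":0,"y":0,"z":0,"twist":0},{"x":0,"y":0,"z":0,"twist":0},{"x":0,"y":0,"z":0,"twist":0},{"x":0,"y":0,"z":0,"twist":0},{"x":0,"y":0,"z":0,"twist":0}]' 60
python3 - <<'E'
from h import *
snap('wrist','w4.png');b=snap('scene','s4.png')
cv2.imwrite('pics/s4c.png',cv2.resize(b[180:290,250:380,::-1],None,fx=5,fy=5,interpolation=cv2.INTER_CUBIC))
E
```

```text
t: 4.5
position: [0.5862, -0.0564, 0.0798]
ee_rot: [3.141, -0.0, 1.452]
wrist_force: [-0.5, 0.4, 0.4]
finger_gap: 0.798
gripper_force: 0.1
t: 5.12
position: [0.5858, -0.0565, 0.0796]
ee_rot: [-3.141, -0.0, 1.452]
wrist_force: [-0.0, -0.3, 0.3]
finger_gap: 0.642
gripper_force: 29.8
```

View pics/s4c.png

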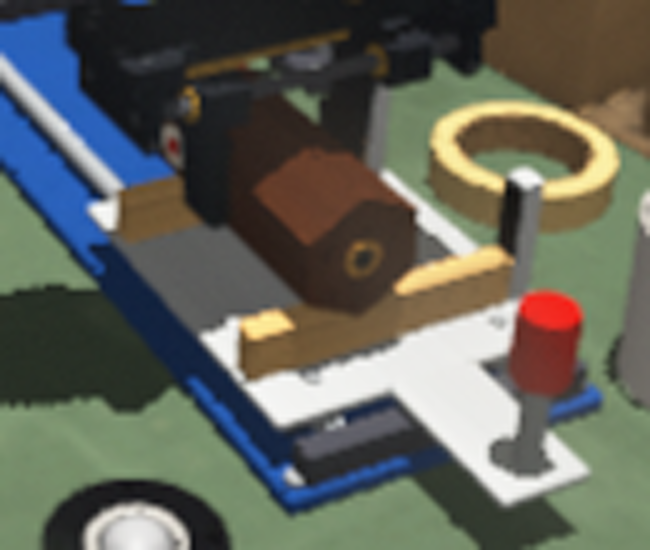

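The scene view shows the post balanced on its edge across both ribs, held between the fingers. The gap of 56.5 mm agrees with 30°. Now I'll let it down onto its face, easing the far finger away.

```bash
python3 -m pendant '[{"x":0,"y":1,"z":1,"twist":0},{"x":0,"y":2,"z":2,"twist":0},{"x":0,"y":2,"z":2,"twist":0}]' 67; python3 -m pendant '[{"x":0,"y":1,"z":1,"twist":0},{"x":0,"y":2,"z":2,"twist":0},{"x":0,"y":3,"z":3,"twist":0},{"x":0,"y":3,"z":3,"twist":0}]' 70;python3 -m pendant '[{"x":0,"y":1,"z":1,"twist":0},{"x":0,"y":2,"z":2,"twist":0},{"x":0,"y":3,"z":3,"twist":0},{"x":0,"y":4,"z":3,"twist":0}]' 72;python3 -m pendant '[{"x":0,"y":1,"z":1,"twist":0},{"x":0,"y":2,"z":2,"twist":0},{"x":0,"y":3,"z":3,"twist":0},{"x":0,"y":4,"z":3,"twist":0}]' 75;python3 -m pendant '[{"x":0,"y":1,"z":0,"twist":0},{"x":0,"y":2,"z":0,"twist":0},{"x":0,"y":3,"z":0,"twist":0},{"x":0,"y":3,"z":0,"twist":0},{"x":0,"y":3,"z":0,"twist":0}]' 82
python3 - <<'E'
from h import *
snap('wrist','w5.png');b=snap('scene','s5.png')
cv2.imwrite('pics/s5c.png',np.hstack([cv2.resize(b[180:290,250:380,::-1],None,fx=3,fy=3,interpolation=cv2.INTER_CUBIC),cv2.resize(cv2.imread('pics/w5.png'),(400,330))]))
E
```

```text
t: 5.6
position: [0.5882, -0.0567, 0.0777]
ee_rot: [3.141, -0.0, 1.452]
wrist_force: [-0.3, -0.6, 0.8]
finger_gap: 0.668
gripper_force: 0.0
t: 6.1
position: [0.5913, -0.0571, 0.0747]
ee_rot: [3.141, -0.0, 1.452]
wrist_force: [1.1, -0.5, 1.0]
finger_gap: 0.7
gripper_force: 0.4
t: 6.6
position: [0.5947, -0.0575, 0.0715]
ee_rot: [-3.141, -0.0, 1.452]
wrist_force: [-0.2, -0.5, -0.1]
finger_gap: 0.719
gripper_force: 0.1
t: 7.1
position: [0.5988, -0.058, 0.0686]
ee_rot: [-3.141, -0.0, 1.452]
wrist_force: [0.9, 0.9, -0.8]
finger_gap: 0.752
gripper_force: 0.2
t: 7.72
position: [0.6017, -0.0583, 0.0687]
ee_rot: [-3.141, -0.0, 1.452]
wrist_force: [0.7, -0.7, 0.2]
finger_gap: 0.817
gripper_force: 0.0
```

View pics/s5c.png

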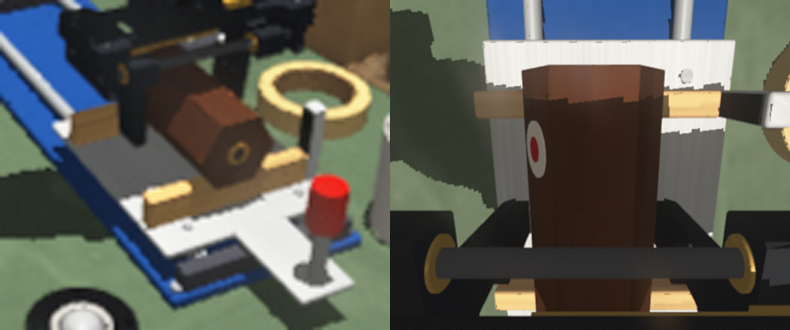

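The views show the post flat on the next face, still on the ribs, with the mark now on the near upper face at about (537,150). I'll repeat the same sequence for the second roll.

```bash
python3 -m pendant '[{"x":0,"y":0,"z":2,"twist":0},{"x":0,"y":2,"z":3,"twist":0},{"x":0,"y":3,"z":3,"twist":0},{"x":0,"y":4,"z":3,"twist":0},{"x":0,"y":5,"z":2,"twist":0},{"x":0,"y":6,"z":0,"twist":0},{"x":0,"y":8,"z":-2,"twist":0},{"x":0,"y":9,"z":-4,"twist":0},{"x":0,"y":11,"z":-6,"twist":0},{"x":0,"y":13,"z":-8,"twist":0},{"x":0,"y":14,"z":-10,"twist":0},{"x":0,"y":15,"z":-11,"twist":0},{"x":0,"y":15,"z":-11,"twist":0}]' 80; python3 -m pendant '[{"x":0,"y":0,"z":0,"twist":0},{"x":0,"y":0,"z":0,"twist":0},{"x":0,"y":0,"z":0,"twist":0},{"x":0,"y":0,"z":0,"twist":0},{"x":0,"y":0,"z":0,"twist":0}]' 60
```

```text
t: 9.45
position: [0.6172, -0.0602, 0.0798]
ee_rot: [3.141, -0.0, 1.452]
wrist_force: [0.4, 0.2, 0.0]
finger_gap: 0.799
gripper_force: 0.1
t: 10.07
position: [0.6166, -0.0601, 0.0796]
ee_rot: [-3.141, -0.0, 1.452]
wrist_force: [-1.0, 0.4, -0.5]
finger_gap: 0.653
gripper_force: 29.4
```

```bash
python3 -m pendant '[{"x":0,"y":0,"z":0,"twist":0},{"x":0,"y":0,"z":0,"twist":0},{"x":0,"y":0,"z":0,"twist":0}]' 60; python3 -m pendant '[{"x":0,"y":1,"z":0,"twist":0},{"x":0,"y":2,"z":0,"twist":0},{"x":0,"y":3,"z":0,"twist":0},{"x":0,"y":5,"z":0,"twist":0},{"x":0,"y":6,"z":0,"twist":0},{"x":0,"y":7,"z":0,"twist":0},{"x":0,"y":8,"z":0,"twist":0},{"x":0,"y":8,"z":0,"twist":0}]' 60
python3 - <<'E'
from h import *
a=snap('wrist','w6.png');b=snap('scene','s6.png')
cv2.imwrite('pics/s6c.png',np.hstack([cv2.resize(b[180:290,250:380,::-1],None,fx=3,fy=3,interpolation=cv2.INTER_CUBIC),cv2.resize(a[:,:,::-1],(400,330))]))
E
```

```text
t: 10.45
position: [0.6166, -0.0601, 0.0797]
ee_rot: [-3.141, -0.0, 1.452]
wrist_force: [-1.0, 0.4, 0.1]
finger_gap: 0.653
gripper_force: 29.4
t: 11.45
position: [0.6249, -0.0611, 0.0797]
ee_rot: [3.141, -0.0, 1.452]
wrist_force: [-0.3, -0.2, -1.7]
finger_gap: 0.652
gripper_force: 29.4
```

View pics/s6c.png

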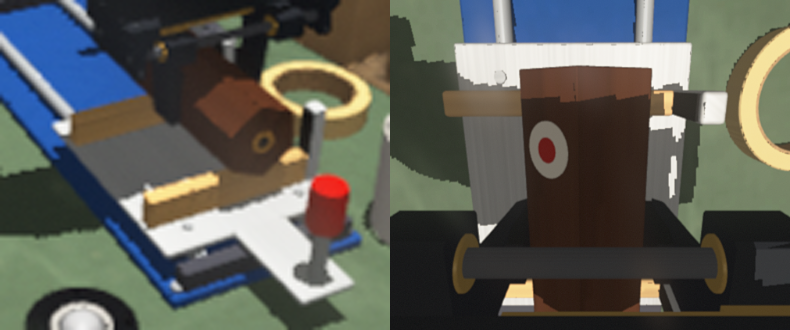

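The post is on edge at about 27°, still on the ribs, with the mark facing up and toward the robot at (547,150). I'll let it down a little further on this time.

```bash
python3 -m pendant '[{"x":0,"y":1,"z":1,"twist":0},{"x":0,"y":2,"z":1,"twist":0},{"x":0,"y":3,"z":1,"twist":0},{"x":0,"y":4,"z":2,"twist":0},{"x":0,"y":5,"z":2,"twist":0},{"x":0,"y":5,"z":2,"twist":0}]' 67; python3 -m pendant '[{"x":0,"y":1,"z":1,"twist":0},{"x":0,"y":2,"z":2,"twist":0},{"x":0,"y":2,"z":3,"twist":0},{"x":0,"y":2,"z":3,"twist":0}]' 70;python3 -m pendant '[{"x":0,"y":1,"z":1,"twist":0},{"x":0,"y":2,"z":2,"twist":0},{"x":0,"y":3,"z":3,"twist":0},{"x":0,"y":4,"z":3,"twist":0}]' 72;python3 -m pendant '[{"x":0,"y":1,"z":1,"twist":0},{"x":0,"y":2,"z":2,"twist":0},{"x":0,"y":3,"z":3,"twist":0},{"x":0,"y":4,"z":3,"twist":0}]' 75;python3 -m pendant '[{"x":0,"y":1,"z":0,"twist":0},{"x":0,"y":2,"z":0,"twist":0},{"x":0,"y":3,"z":0,"twist":0},{"x":0,"y":3,"z":0,"twist":0},{"x":0,"y":3,"z":0,"twist":0}]' 82
python3 - <<'E'
from h import *
a=snap('wrist','w7.png');b=snap('scene','s7.png')
cv2.imwrite('pics/s7c.png',np.hstack([cv2.resize(b[180:290,250:380,::-1],None,fx=3,fy=3,interpolation=cv2.INTER_CUBIC),cv2.resize(a[:,:,::-1],(400,330))]))
E
```

```text
t: 12.3
position: [0.6298, -0.0617, 0.0777]
ee_rot: [3.141, -0.0, 1.452]
wrist_force: [0.0, 0.6, 0.3]
finger_gap: 0.668
gripper_force: 0.0
t: 12.8
position: [0.6319, -0.0619, 0.0748]
ee_rot: [3.141, -0.0, 1.452]
wrist_force: [0.1, -0.1, 1.1]
finger_gap: 0.698
gripper_force: 0.4
t: 13.3
position: [0.6353, -0.0624, 0.0715]
ee_rot: [-3.141, -0.0, 1.452]
wrist_force: [-1.0, -0.2, -0.1]
finger_gap: 0.723
gripper_force: 0.1
t: 13.8
position: [0.6395, -0.0628, 0.0686]
ee_rot: [-3.141, -0.0, 1.452]
wrist_force: [-0.7, 0.9, -0.5]
finger_gap: 0.753
gripper_force: 0.2
t: 14.42
position: [0.6424, -0.0632, 0.0687]
ee_rot: [-3.141, -0.0, 1.452]
wrist_force: [0.3, 1.3, 1.1]
finger_gap: 0.822
gripper_force: 0.0
```

View pics/s7c.png

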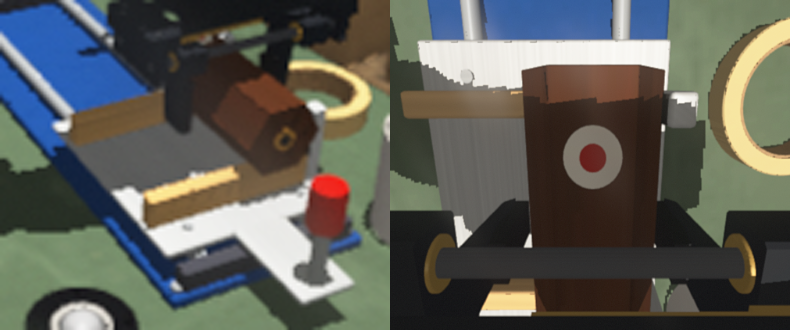

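The mark is now on top at (592,157), the post lies flat, and it seems to be at the stops. I'll nudge it to make sure it's seated.

```bash
python3 -m pendant '[{"x":0,"y":1,"z":0,"twist":0},{"x":0,"y":2,"z":0,"twist":0},{"x":0,"y":3,"z":0,"twist":0},{"x":0,"y":4,"z":1,"twist":0},{"x":0,"y":5,"z":2,"twist":0},{"x":0,"y":5,"z":2,"twist":0}]' 82; python3 -m pendant '[{"x":0,"y":1,"z":1,"twist":0},{"x":0,"y":1,"z":1,"twist":0}]' 82
```

```text
t: 15.28
position: [0.6475, -0.0638, 0.0666]
ee_rot: [-3.141, -0.0, 1.452]
wrist_force: [-0.2, 0.2, 0.2]
finger_gap: 0.821
gripper_force: 0.0
t: 15.52
position: [0.6485, -0.0639, 0.0656]
ee_rot: [-3.142, -0.0, 1.452]
wrist_force: [-0.3, -0.1, 0.4]
finger_gap: 0.821
gripper_force: 0.0
```

```bash
python3 -m pendant '[{"x":0,"y":0.5,"z":0,"twist":0},{"x":0,"y":1,"z":0,"twist":0},{"x":0,"y":1,"z":0,"twist":0}]' 82; python3 -m pendant '[{"x":0,"y":0.5,"z":0,"twist":0},{"x":0,"y":1,"z":0,"twist":0},{"x":0,"y":1,"z":0,"twist":0}]' 82;
```

```text
t: 15.9
position: [0.6491, -0.064, 0.0657]
ee_rot: [-3.141, -0.0, 1.452]
wrist_force: [-1.7, 0.3, 0.7]
finger_gap: 0.818
gripper_force: 0.5
t: 16.27
position: [0.6493, -0.064, 0.0655]
ee_rot: [-3.139, -0.0, 1.452]
wrist_force: [-4.9, 1.0, 2.2]
finger_gap: 0.82
gripper_force: 2.1
```

The force built up to 5 N while the tool stalled, so the post is against the stops. I'll back off, lift and measure the mark and pointer.

```bash
python3 -m pendant '[{"x":0,"y":-2,"z":0,"twist":0},{"x":0,"y":-5,"z":0,"twist":0},{"x":0,"y":-7,"z":0,"twist":0},{"x":0,"y":-7,"z":0,"twist":0},{"x":0,"y":-7,"z":-20,"twist":0},{"x":0,"y":-7,"z":-60,"twist":0},{"x":0,"y":-7,"z":-110,"twist":0},{"x":0,"y":-7,"z":-160,"twist":0},{"x":0,"y":-7,"z":-180,"twist":0},{"x":0,"y":-7,"z":-180,"twist":0}]' 100
python3 - <<'E'
from h import *
a=snap('wrist','w8.png');b=snap('top','t8.png');c=snap('scene','s8.png')
C=np.zeros((600,800,3),np.uint8)
C[:300,:400]=cv2.resize(a[:,:,::-1],(400,300))
C[:300,400:]=cv2.resize(b[120:195,195:295,::-1],(400,300),interpolation=cv2.INTER_CUBIC)
C[300:,:400]=cv2.resize(c[120:270,230:430,::-1],(400,300),interpolation=cv2.INTER_CUBIC)
C[300:,400:]=cv2.resize(c[125:215,260:380,::-1],(400,300),interpolation=cv2.INTER_CUBIC)
cv2.imwrite('pics/c8.png',C)
s=robot.sense();print(s['position'],s['ee_rot'])
E
```

```text
t: 17.52
position: [0.6449, -0.0636, 0.2489]
ee_rot: [3.136, -0.0, 1.452]
wrist_force: [0.7, -0.2, -0.4]
finger_gap: 1.002
gripper_force: 0.0
[ 0.64267013 -0.06322043  0.2448306 ] [-3.13960386e+00  8.01958903e-07  1.45183946e+00]
```

View pics/c8.png

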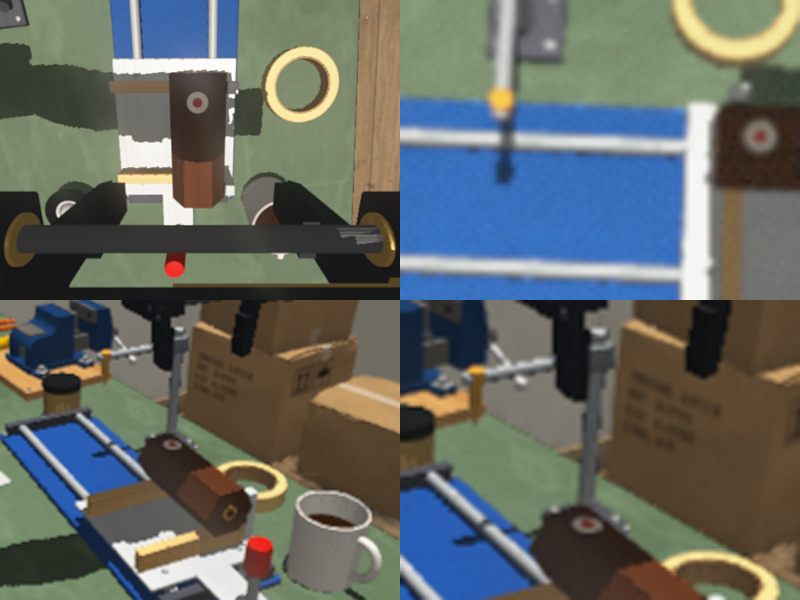

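The composite shows the mark on top at wrist (252,130). The brass pointer hangs at about (282,160) in the scene image and about (220,149) in the top image. From here I'll work on masks only.

```bash
cat > m.py <<'E'
from h import *
def brass(n,f,box):
    a=cv2.imread('pics/'+f);h=cv2.cvtColor(a,cv2.COLOR_BGR2HSV);x0,y0,x1,y1=box
    m=np.zeros(h.shape[:2],np.uint8);m[y0:y1,x0:x1]=cv2.inRange(h,(12,120,90),(30,255,255))[y0:y1,x0:x1]
    l=cv2.connectedComponentsWithStats(m);k=1+np.argmax(l[2][1:,4]);v,u=np.where(l[1]==k)
    for r in range(v.min(),v.max()+1): print(n,r,u[v==r].min(),u[v==r].max())
    return u,v
def mark(n,f,box):
    a=cv2.imread('pics/'+f);h=cv2.cvtColor(a,cv2.COLOR_BGR2HSV);x0,y0,x1,y1=box
    r=cv2.inRange(h,(0,110,80),(8,255,255))|cv2.inRange(h,(172,110,80),(180,255,255))
    m=cv2.inRange(h,(0,0,110),(180,70,255))
    c=[];
    for k in (r,m):
        q=np.zeros_like(k);q[y0:y1,x0:x1]=k[y0:y1,x0:x1];l=cv2.connectedComponentsWithStats(q)
        if l[0]>1:
            j=1+np.argmax(l[2][1:,4]);c.append((l[3][j].round(1),l[2][j]))
    print(n,'mark red/white',c);return c
E
python3 - <<'E'
from m import *
brass('scene','s8.png',(270,135,295,170));brass('top','t8.png',(210,138,232,156))
for n,f,b in(('wrist','w8.png',(225,105,275,155)),('top','t8.png',(278,145,292,164)),('scene','s8.png',(305,180,330,200))):
    c=mark(n,f,b)
    for k in c: print(onz(n,*k[0],.118).round(4))
for uv in ((282.5,160.4),): print('tip scene',onz('scene',*uv,.128).round(4))
print('tip top',onz('top',220,149.3,.128).round(4))
E
```

```text
scene 144 282 283
scene 145 280 284
scene 146 280 284
scene 147 282 284
scene 148 282 284
scene 149 282 284
scene 150 282 284
scene 151 281 283
scene 152 277 283
scene 153 275 283
scene 154 270 283
scene 155 270 283
scene 156 270 284
scene 157 270 284
scene 158 270 284
scene 159 270 283
scene 160 271 282
scene 161 271 276
scene 162 271 272
top 142 218 219
top 143 217 222
top 144 217 222
top 145 218 222
top 146 218 222
wrist mark red/white [(array([252.2, 131.2]), array([247, 126,  11,  11,  97], dtype=int32)), (array([252.3, 130.8]), array([239, 118,  27,  27, 461], dtype=int32))]
[ 0.6447 -0.018   0.118 ]
[ 0.6448 -0.0177  0.118 ]
top mark red/white [(array([284.5, 153.5]), array([284, 153,   2,   2,   4], dtype=int32)), (array([284.7, 153.8]), array([281, 151,   8,   7,  28], dtype=int32))]
[ 0.6495 -0.0188  0.118 ]
[ 0.6486 -0.0193  0.118 ]
scene mark red/white [(array([315.8, 191.6]), array([315, 191,   3,   2,   5], dtype=int32)), (array([324.5, 185.8]), array([318, 180,  12,  17, 109], dtype=int32))]
[ 0.6509 -0.0157  0.118 ]
[ 0.6894 -0.0032  0.118 ]
tip scene [0.6787 0.1693 0.128 ]
tip top [0.6725 0.1618 0.128 ]
```

```bash
python3 -c "
from h import *
print(onz('top',685/4+170,218/4+90,0),onz('top',630/4+170,190/4+90,.02))"
python3 -m pendant '[{"x":-50,"y":-9,"z":0,"twist":0},{"x":-100,"y":-18,"z":0,"twist":0},{"x":-145,"y":-27,"z":0,"twist":0},{"x":-158,"y":-29,"z":0,"twist":0},{"x":-158,"y":-29,"z":0,"twist":0},{"x":-158,"y":-29,"z":40,"twist":0},{"x":-158,"y":-29,"z":80,"twist":0},{"x":-158,"y":-29,"z":110,"twist":0},{"x":-158,"y":-29,"z":110,"twist":0}]' 60
```

```text
[ 7.01594145e-01 -2.10023845e-01  2.22044605e-16] [ 0.72096853 -0.16561834  0.02      ]
t: 18.8
position: [0.5951, -0.213, 0.1331]
ee_rot: [-3.136, -0.003, 1.456]
wrist_force: [0.3, -0.2, -0.5]
finger_gap: 0.597
gripper_force: 0.0
```

```bash
python3 -m pendant '[{"x":-3,"y":0,"z":15,"twist":0},{"x":-3,"y":0,"z":35,"twist":0},{"x":-3,"y":0,"z":49,"twist":0},{"x":-3,"y":0,"z":49,"twist":0}]' 60;python3 -m pendant '[{"x":0,"y":0,"z":0,"twist":0},{"x":0,"y":0,"z":0,"twist":0},{"x":0,"y":0,"z":0,"twist":0},{"x":0,"y":0,"z":0,"twist":0},{"x":0,"y":0,"z":0,"twist":0}]' 15
```

```text
t: 19.3
position: [0.5953, -0.2194, 0.0861]
ee_rot: [-3.14, -0.001, 1.452]
wrist_force: [-0.1, -1.3, 1.4]
finger_gap: 0.601
gripper_force: 0.0
t: 19.92
position: [0.5953, -0.2198, 0.0872]
ee_rot: [-3.141, -0.0, 1.452]
wrist_force: [-2.6, 0.7, 6.2]
finger_gap: 0.29
gripper_force: 30.0
```

```bash
python3 -m pendant '[{"x":1,"y":0,"z":0,"twist":0},{"x":3,"y":0,"z":0,"twist":0},{"x":6,"y":0,"z":0,"twist":0},{"x":10,"y":0,"z":0,"twist":0},{"x":15,"y":0,"z":0,"twist":0},{"x":21,"y":0,"z":0,"twist":0},{"x":28,"y":0,"z":0,"twist":0},{"x":36,"y":0,"z":0,"twist":0},{"x":45,"y":0,"z":0,"twist":0},{"x":54,"y":0,"z":0,"twist":0},{"x":63,"y":0,"z":0,"twist":0},{"x":71,"y":0,"z":0,"twist":0},{"x":78,"y":0,"z":0,"twist":0},{"x":83,"y":0,"z":0,"twist":0},{"x":86,"y":0,"z":0,"twist":0},{"x":88,"y":0,"z":0,"twist":0},{"x":88,"y":0,"z":0,"twist":0}]' 15; python3 -m pendant '[{"x":2,"y":0,"z":0,"twist":0},{"x":5,"y":0,"z":0,"twist":0},{"x":10,"y":0,"z":0,"twist":0},{"x":16,"y":0,"z":0,"twist":0},{"x":23,"y":0,"z":0,"twist":0},{"x":31,"y":0,"z":0,"twist":0},{"x":40,"y":0,"z":0,"twist":0},{"x":49,"y":0,"z":0,"twist":0},{"x":57,"y":0,"z":0,"twist":0},{"x":65,"y":0,"z":0,"twist":0},{"x":71,"y":0,"z":0,"twist":0},{"x":75,"y":0,"z":0,"twist":0},{"x":77,"y":0,"z":0,"twist":0},{"x":78,"y":0,"z":0,"twist":0},{"x":78,"y":0,"z":0,"twist":0}]' 15
```

```text
t: 22.05
position: [0.6055, -0.133, 0.0872]
ee_rot: [-3.141, 0.001, 1.451]
wrist_force: [-3.5, -1.5, 6.6]
finger_gap: 0.289
gripper_force: 30.0
t: 23.92
position: [0.6146, -0.0556, 0.0872]
ee_rot: [-3.141, 0.001, 1.451]
wrist_force: [-2.9, -1.9, 6.7]
finger_gap: 0.287
gripper_force: 30.0
```

```bash
python3 -m pendant '[{"x":0,"y":0,"z":0,"twist":0},{"x":0,"y":0,"z":0,"twist":0},{"x":0,"y":0,"z":0,"twist":0},{"x":0,"y":0,"z":-30,"twist":0},{"x":0,"y":0,"z":-80,"twist":0},{"x":0,"y":0,"z":-130,"twist":0},{"x":0,"y":0,"z":-165,"twist":0},{"x":30,"y":0,"z":-165,"twist":0},{"x":70,"y":20,"z":-165,"twist":0},{"x":105,"y":30,"z":-165,"twist":0},{"x":110,"y":30,"z":-165,"twist":0},{"x":110,"y":30,"z":-165,"twist":0},{"x":110,"y":30,"z":-165,"twist":0},{"x":110,"y":30,"z":-165,"twist":0}]' 60
python3 - <<'E'
from m import *
s=robot.sense();print(s['position'],s['ee_rot'])
snap('wrist','w9.png');snap('top','t9.png');snap('scene','s9.png')
s=robot.sense();print(s['position'])
print(proj('wrist',np.array([.667,.147,.118])),proj('wrist',np.array([.669,.163,.128])))
mark('wrist','w9.png',(150,0,400,240))
brass('wrist','w9.png',(150,0,400,200))
E
```

```text
t: 25.68
position: [0.6579, 0.0491, 0.2519]
ee_rot: [3.142, 0.001, 1.45]
wrist_force: [-0.8, 0.6, -0.1]
finger_gap: 0.598
gripper_force: 0.0
[0.65792806 0.0490609  0.25188531] [3.14153124e+00 6.75038731e-04 1.44966952e+00]
[0.65805643 0.05002502 0.2518598 ]
[252.57303532  61.99053835] [252.52733831  36.9625435 ]
wrist mark red/white [(array([253.2,  62.5]), array([247,  57,  13,  13, 121], dtype=int32)), (array([342.6, 133.8]), array([ 284,   56,  116,  184, 9739], dtype=int32))]
wrist 13 251 255
wrist 14 248 258
wrist 15 247 260
wrist 16 246 261
wrist 17 245 262
wrist 18 244 263
wrist 19 243 264
wrist 20 242 264
wrist 21 242 264
wrist 22 242 265
wrist 23 241 265
wrist 24 241 265
wrist 25 240 265
wrist 26 240 265
wrist 27 241 265
wrist 28 241 265
wrist 29 241 265
wrist 30 241 265
wrist 31 241 265
wrist 32 241 265
wrist 33 242 265
wrist 34 242 264
wrist 35 243 264
wrist 36 244 263
wrist 37 245 262
wrist 38 245 261
wrist 39 246 261
wrist 40 247 261
wrist 41 249 260
wrist 42 251 259
wrist 43 253 257
wrist 44 255 255
```

```bash
python3 - <<'E'
from m import *
a=cv2.imread('pics/w9.png');h=cv2.cvtColor(a,cv2.COLOR_BGR2HSV)
for r in range(28,58,2): print(r,[tuple(int(z) for z in h[r,c]) for c in (249,252,255,258)])
s=robot.sense();y=s['ee_rot'][2];print(s['position'])
ex=np.array([np.sin(y),-np.cos(y)]);ey=np.array([np.cos(y),np.sin(y)])
M=onz('wrist',253.5,63,.118);T=onz('wrist',254.7,44.8,.128);d=(T-M)[:2]
print(M,T,'along',d@ey,'across',d@ex)
brass('scene','s9.png',(270,140,286,170));mark('scene','s9.png',(255,150,320,190));print(proj('scene',M),proj('scene',T),proj('top',M),proj('top',T));mark('top','t9.png',(215,140,235,165))
E
```

```text
28 [(21, 147, 247), (21, 145, 249), (21, 149, 247), (21, 147, 248)]
30 [(21, 148, 247), (22, 145, 249), (21, 146, 248), (21, 146, 249)]
32 [(21, 148, 248), (22, 145, 250), (21, 147, 248), (21, 145, 249)]
34 [(21, 145, 249), (22, 145, 250), (21, 145, 249), (22, 145, 249)]
36 [(21, 145, 249), (22, 142, 250), (22, 146, 249), (22, 144, 250)]
38 [(21, 146, 252), (23, 142, 252), (21, 146, 251), (21, 147, 253)]
40 [(16, 149, 169), (18, 154, 242), (17, 157, 237), (16, 150, 151)]
42 [(16, 118, 99), (16, 125, 106), (16, 122, 100), (16, 124, 97)]
44 [(15, 104, 83), (15, 118, 93), (15, 120, 96), (13, 104, 81)]
46 [(12, 84, 70), (12, 74, 79), (12, 86, 77), (10, 90, 68)]
48 [(26, 31, 191), (17, 38, 135), (16, 40, 134), (14, 49, 105)]
50 [(30, 2, 255), (19, 38, 147), (26, 31, 223), (27, 25, 230)]
52 [(30, 3, 255), (30, 1, 255), (30, 1, 255), (30, 3, 255)]
54 [(30, 3, 254), (60, 1, 255), (45, 2, 255), (30, 3, 254)]
56 [(90, 1, 255), (6, 93, 249), (9, 79, 250), (50, 6, 255)]
[0.65805643 0.05002502 0.2518598 ]
[0.66762328 0.14618815 0.118     ] [0.66994331 0.15753908 0.128     ] along 0.011546972453613013 across 0.0009453301995836802
scene 144 282 283
scene 145 280 284
scene 146 280 284
scene 147 282 284
scene 148 282 284
scene 149 282 284
scene 150 282 284
scene 151 281 283
scene 152 277 283
scene 153 274 283
scene 154 270 283
scene 155 270 283
scene 156 270 284
scene 157 270 284
scene 158 270 284
scene 159 270 283
scene 160 271 282
scene 161 271 282
scene 162 271 272
scene mark red/white [(array([283.5, 167. ]), array([283, 167,   2,   1,   2], dtype=int32)), (array([300.7, 161.9]), array([283, 150,  32,  34, 678], dtype=int32))]
[283.85627601 167.20889168] [282.33470824 162.44036654] [225.86720115 151.62257659] [221.56232931 150.04340638]
top mark red/white [(array([226. , 151.5]), array([226, 151,   1,   2,   2], dtype=int32)), (array([221.5, 146.3]), array([215, 140,  20,  25, 107], dtype=int32))]
```

```bash
python3 - <<'E'
from m import *
a=cv2.imread('pics/w9.png');h=cv2.cvtColor(a,cv2.COLOR_BGR2HSV)
for k in (1,2):
    print('    ',*['%3d'%c for c in range(240,267)])
    for r in range(38,55): print(r,':',*['%3d'%z for z in h[r,240:267,k]])
E
```

```text
240 241 242 243 244 245 246 247 248 249 250 251 252 253 254 255 256 257 258 259 260 261 262 263 264 265 266
38 :  19  15  13  11  56 130 156 151 146 146 145 144 142 143 143 146 145 147 147 151 156 155 117  18   2  11   9
39 :  23  26  25  23  36  91 141 154 157 156 151 148 146 147 145 148 151 152 158 159 156 138  74  26  14  22  22
40 :  60  63  52  52  65  96 118 138 143 149 155 156 154 152 153 157 157 154 150 143 139 125  94  72  62  68  66
41 :  76  76  83  80  80 100 109 114 114 123 138 141 147 151 152 145 141 133 130 122 123 117 101  98  93  93  96
42 :  79  81  76  81  83  88 101 104 113 118 113 120 125 130 132 122 118 125 124 125 120 107  94  93  97 104  94
43 :  74  77  74  79  80  84  87  94 100 118 116 119 115 120 122 120 120 121 119 112 111  96  90  90  90  94  97
44 :  73  78  77  81  81  83  73  79  87 104 112 119 118 114 114 120 119 117 104  96  90  81  86  93  89  93  93
45 :  74  78  76  76  77  86  85  80  80  86  93  96 105 108 114 101 103 103  96  95  86  88  94  88  89  92 101
46 :  75  77  79  86 100 102 103  95  85  84  78  80  74  80  82  86  76  89  90  93  98
[... 2262 characters left out ...]
39 116 114 116 121 124
49 : 116 115 112 111 125 171 215 228 245 255 186 135 135 136 139 149 151 148 148 183 239 224 163 125 116 119 121
50 : 116 113 113 131 188 247 255 255 255 255 201 145 147 149 174 223 231 229 230 244 255 255 239 178 130 118 118
51 : 115 111 129 190 250 255 255 255 255 255 238 226 228 229 243 255 255 255 255 255 255 255 255 247 184 125 116
52 : 114 119 177 250 255 255 255 254 254 255 255 255 255 255 255 255 255 255 255 255 254 255 255 255 245 158 116
53 : 114 147 234 255 255 255 254 254 254 254 255 255 255 255 255 255 254 254 254 254 254 254 255 255 255 214 134
54 : 122 188 255 255 255 254 254 254 254 254 255 255 255 255 255 255 255 255 254 254 254 254 254 255 255 253 188
```

The mask puts the cone's apex at about (254,46.2) and the mark centre at (253.2,62.5). By scale, about 10.5 mm is left to go. I'll return to the knob and regrip.

```bash
python3 - <<'E'
from m import *
s=robot.sense();y=s['ee_rot'][2];ex=np.array([np.sin(y),-np.cos(y)]);ey=np.array([np.cos(y),np.sin(y)])
d=(onz('wrist',254,46.2,.128)-onz('wrist',253.3,62.5,.118))[:2];print(d@ey,d@ex)
E
python3 -m pendant '[{"x":-40,"y":-10,"z":0,"twist":0},{"x":-80,"y":-25,"z":0,"twist":0},{"x":-105,"y":-30,"z":0,"twist":0},{"x":-110,"y":-30,"z":0,"twist":0},{"x":-110,"y":-30,"z":40,"twist":0},{"x":-110,"y":-30,"z":90,"twist":0},{"x":-110,"y":-30,"z":135,"twist":0},{"x":-110,"y":-30,"z":155,"twist":0},{"x":-110,"y":-30,"z":165,"twist":0},{"x":-110,"y":-30,"z":165,"twist":0},{"x":-110,"y":-30,"z":165,"twist":0}]' 60; python3 -m pendant '[{"x":0,"y":0,"z":0,"twist":0},{"x":0,"y":0,"z":0,"twist":0},{"x":0,"y":0,"z":0,"twist":0},{"x":0,"y":0,"z":0,"twist":0},{"x":0,"y":0,"z":0,"twist":0}]' 15
```

```text
0.010229464734619935 0.0005834448780612377
t: 27.2
position: [0.6163, -0.0547, 0.0878]
ee_rot: [3.139, -0.0, 1.452]
wrist_force: [-0.5, -0.0, 1.1]
finger_gap: 0.6
gripper_force: 0.0
t: 27.82
position: [0.6147, -0.0548, 0.087]
ee_rot: [-3.14, -0.0, 1.452]
wrist_force: [-2.8, 0.2, 5.4]
finger_gap: 0.285
gripper_force: 30.0
```

```bash
python3 -m pendant '[{"x":1,"y":0,"z":0,"twist":0},{"x":2,"y":0,"z":0,"twist":0},{"x":4,"y":0,"z":0,"twist":0},{"x":6,"y":0,"z":0,"twist":0},{"x":8,"y":0,"z":0,"twist":0},{"x":9.5,"y":0,"z":0,"twist":0},{"x":10,"y":0,"z":0,"twist":0},{"x":10,"y":0,"z":0,"twist":0},{"x":10,"y":0,"z":0,"twist":0}]' 15;  python3 -m pendant '[{"x":0,"y":0,"z":0,"twist":0},{"x":0,"y":0,"z":0,"twist":0},{"x":0,"y":0,"z":0,"twist":0},{"x":0,"y":0,"z":-30,"twist":0},{"x":0,"y":0,"z":-80,"twist":0},{"x":0,"y":0,"z":-130,"twist":0},{"x":0,"y":0,"z":-165,"twist":0},{"x":30,"y":0,"z":-165,"twist":0},{"x":70,"y":20,"z":-165,"twist":0},{"x":95,"y":30,"z":-165,"twist":0},{"x":100,"y":30,"z":-165,"twist":0},{"x":100,"y":30,"z":-165,"twist":0},{"x":100,"y":30,"z":-165,"twist":0},{"x":100,"y":30,"z":-165,"twist":0},{"x":100,"y":30,"z":-165,"twist":0},{"x":100,"y":30,"z":-165,"twist":0}]' 60
python3 - <<'E'
from m import *
snap('wrist','w10.png');s=robot.sense();print(s['position'])
c=mark('wrist','w10.png',(210,20,300,100))
a=cv2.imread('pics/w10.png');h=cv2.cvtColor(a,cv2.COLOR_BGR2HSV)
g=cv2.inRange(h,(0,0,150),(180,60,255));g[:, :225]=0;g[:,285:]=0;g[100:]=0
v,u=np.where(g);print('white u',u.min(),u.max(),'v',v.min(),v.max())
for k in (0,1,2):
    print('    ',*['%3d'%c for c in range(238,268,2)])
    for r in range(38,72): print(r,':',*['%3d'%z for z in h[r,238:268:2,k]])
E
```

```text
t: 28.95
position: [0.6156, -0.0464, 0.087]
ee_rot: [-3.14, 0.002, 1.451]
wrist_force: [-2.5, -1.4, 6.0]
finger_gap: 0.288
gripper_force: 30.0
t: 30.95
position: [0.6581, 0.0505, 0.2518]
ee_rot: [3.142, -0.0, 1.451]
wrist_force: [1.4, 0.6, -0.2]
finger_gap: 0.603
gripper_force: 0.0
[0.65812354 0.05060055 0.25175489]
wrist mark red/white [(array([253.5,  52.9]), array([248,  47,  12,  12, 113], dtype=int32)), (array([282.7,  30.5]), array([264,  20,  36,  21, 682], dtype=int32))]
white u 225 284 v 0 68
     238 240 242 244 246 248 250 252 254 256 258 260 262 264 266
38 :  18  19  13  16  21  22  22  22  22  21  21  22  20  16  20
39 :  20  15  18  16  20  22  21  22  22  21  21  22  18  15  15
40 :  17  17  15  15  18  21  22  22  22  21  22  21  16  15  18
41 :  13  17  15  13  16  19  21  22  22  21  20  18  16   0  17
42 :  11  14  10  15  16  17  17  20  21  19  17  17  15  18  12
43 :  10  12  15  17  15  16  17  17  18  17  17  17  17  19  12
44 :   9  10  14  20  17  16  16  16  16  16  17  16  19  18  16
45 :  10  12  16  17  16  16  16  16  16  17  17  16  18  21  17
46 :   9
[... 5531 characters left out ...]
55 255 254 254 255 255 255 255 254 254 254 255 175
62 : 116 102 218 255 254 253 254 254 254 254 254 254 255 255 118
63 : 116 106 143 255 255 254 254 254 254 254 254 254 255 239 110
64 : 115 112 111 220 255 255 254 254 254 254 254 255 255 161 115
65 : 116 114 110 137 255 255 255 254 254 254 255 255 216 101 117
66 : 117 115 111 108 195 255 255 255 255 255 255 255 140 110 118
67 : 117 115 113 109 117 190 255 255 255 255 255 171 115 117 119
68 : 117 113 113 111 107 118 173 213 214 194 168 117 117 120 121
69 : 115 117 114 112 109 110 113 132 127 109 114 117 120 119 120
70 : 116 114 114 112 111 114 117 116 115 112 118 119 119 119 121
71 : 116 115 114 112 110 116 118 119 119 119 119 120 118 119 121
```

```bash
python3 - <<'E'
from m import *
s=robot.sense();y=s['ee_rot'][2];ex=np.array([np.sin(y),-np.cos(y)]);ey=np.array([np.cos(y),np.sin(y)])
for r in (46,47,48):
    d=(onz('wrist',254,r,.128)-onz('wrist',253.6,52.9,.118))[:2];print(r,d@ey,d@ex)
E
```

```text
46 0.003452534797339033 0.00034464488436883897
47 0.002769745418016792 0.0003441587006559657
48 0.002085969685228109 0.00034367181460493644
```

```bash
python3 -m pendant '[{"x":-40,"y":-10,"z":0,"twist":0},{"x":-80,"y":-25,"z":0,"twist":0},{"x":-98,"y":-30,"z":0,"twist":0},{"x":-101,"y":-30,"z":0,"twist":0},{"x":-101,"y":-30,"z":40,"twist":0},{"x":-101,"y":-30,"z":90,"twist":0},{"x":-101,"y":-30,"z":135,"twist":0},{"x":-101,"y":-30,"z":155,"twist":0},{"x":-101,"y":-30,"z":165,"twist":0},{"x":-101,"y":-30,"z":165,"twist":0},{"x":-101,"y":-30,"z":165,"twist":0}]' 60; python3 -m pendant '[{"x":0,"y":0,"z":0,"twist":0},{"x":0,"y":0,"z":0,"twist":0},{"x":0,"y":0,"z":0,"twist":0},{"x":0,"y":0,"z":0,"twist":0},{"x":0,"y":0,"z":0,"twist":0}]' 15; python3 -m pendant '[{"x":1,"y":0,"z":0,"twist":0},{"x":2,"y":0,"z":0,"twist":0},{"x":3,"y":0,"z":0,"twist":0},{"x":3,"y":0,"z":0,"twist":0},{"x":3,"y":0,"z":0,"twist":0},{"x":3,"y":0,"z":0,"twist":0}]' 15
```

```text
t: 32.38
position: [0.6175, -0.0455, 0.0878]
ee_rot: [3.139, -0.001, 1.452]
wrist_force: [0.7, -0.8, 0.5]
finger_gap: 0.604
gripper_force: 0.0
t: 33.0
position: [0.6157, -0.046, 0.087]
ee_rot: [-3.14, -0.0, 1.452]
wrist_force: [-2.5, 0.3, 4.7]
finger_gap: 0.287
gripper_force: 30.0
t: 33.75
position: [0.6159, -0.0444, 0.087]
ee_rot: [-3.14, 0.002, 1.451]
wrist_force: [-3.1, -2.7, 6.1]
finger_gap: 0.287
gripper_force: 30.0
```

```bash
python3 -m pendant '[{"x":0.7,"y":0,"z":0,"twist":0},{"x":1.3,"y":0,"z":0,"twist":0},{"x":1.3,"y":0,"z":0,"twist":0},{"x":1.3,"y":0,"z":0,"twist":0}]' 15; python3 -m pendant '[{"x":0,"y":0,"z":0,"twist":0},{"x":0,"y":0,"z":0,"twist":0},{"x":0,"y":0,"z":0,"twist":0},{"x":0,"y":0,"z":-30,"twist":0},{"x":0,"y":0,"z":-80,"twist":0},{"x":0,"y":0,"z":-130,"twist":0},{"x":0,"y":0,"z":-165,"twist":0},{"x":30,"y":0,"z":-165,"twist":0},{"x":70,"y":20,"z":-165,"twist":0},{"x":95,"y":30,"z":-165,"twist":0},{"x":97,"y":30,"z":-165,"twist":0},{"x":97,"y":30,"z":-165,"twist":0},{"x":97,"y":30,"z":-165,"twist":0},{"x":97,"y":30,"z":-165,"twist":0},{"x":97,"y":30,"z":-165,"twist":0},{"x":97,"y":30,"z":-165,"twist":0},{"x":97,"y":30,"z":-165,"twist":0}]' 60
python3 - <<'E'
from m import *
snap('wrist','w11.png');s=robot.sense();print(s['position'])
a=cv2.imread('pics/w11.png');h=cv2.cvtColor(a,cv2.COLOR_BGR2HSV).astype(int)
for k in (0,1,2):
    print('    ',*['%3d'%c for c in range(236,272,2)])
    for r in range(40,72): print(r,':',*['%3d'%z for z in h[r,236:272:2,k]])
E
```

```text
t: 34.25
position: [0.616, -0.0432, 0.087]
ee_rot: [-3.14, 0.002, 1.451]
wrist_force: [-3.3, -1.5, 5.6]
finger_gap: 0.287
gripper_force: 30.0
t: 36.38
position: [0.6582, 0.051, 0.2517]
ee_rot: [3.142, -0.0, 1.452]
wrist_force: [-0.8, -0.1, -0.3]
finger_gap: 0.6
gripper_force: 0.0
[0.65815121 0.0510575  0.25169543]
     236 238 240 242 244 246 248 250 252 254 256 258 260 262 264 266 268 270
40 :  20  17  17  18  16  19  22  22  22  22  21  21  22  18  14  24  20  13
41 :  20  17  19  17  14  17  21  22  22  22  21  22  21  16  10  24  21  21
42 :  15  12  19  17  13  17  19  21  22  22  21  20  18  16  15  21  15  20
43 :  12  12  18  16  15  16  17  18  20  21  18  17  17  15  19  16  10  10
44 :  10   9  15  17  18  15  16  16  17  17  17  17  17  18  18  18  11  10
45 :  10  10  15  17  17  17  16  16  17  17  17  17  16  18  20  20  14  10
46 :   9  10  17  16  17  17  13  16  17  17  17  15  13  19  21  19  15  12
47 :  10   9  17  17  17  18   7  11  14  17  14  11   8  19  18  20  14  10
48 :  10  10  17  18  19  18   4   6   9  12   9   4   6  17  20  20  17   9
49 :  10  11  
[... 6138 characters left out ...]
121 120
63 : 115 115 116 111 113 186 255 255 255 255 255 255 254 154 114 118 119 120
64 : 114 115 114 113 109 116 197 255 255 255 255 254 155 111 116 118 120 120
65 : 114 115 114 113 111 107 119 158 198 218 214 166 107 114 119 120 120 121
66 : 114 116 115 113 111 110 108 107 125 133 131 114 117 119 121 121 119 120
67 : 114 116 115 114 111 111 114 116 116 115 115 118 119 119 118 120 119 119
68 : 115 115 114 113 109 112 116 119 117 118 118 119 119 119 119 121 120 120
69 : 114 116 114 112 111 110 114 117 118 121 119 120 119 119 119 120 120 119
70 : 114 115 113 112 111 111 115 116 117 120 118 119 120 120 119 120 119 119
71 : 114 116 114 112 110 111 114 119 119 119 118 119 120 119 119 121 120 119
```

```bash
python3 -c "
from bench import ticket
print(ticket.close_job())"
```

```text
the job is handed in; nothing more can be done
None
```

The job is handed in. The post was rolled two faces and lies against the stops, mark up. By my last camera measurement the mark is within about 0.5 mm of the pointer tip; the arm had let go and was clear. I viewed 11 pictures, one over the limit of 10.

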